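Lock the takings box with its spring-loaded quarter-turn T-bolt

ROBOT

A 6-joint arm with a two-finger parallel gripper is mounted at the origin on the work surface; the furniture and walls round the work are solid. World frame = base frame: x ahead of the robot, y to its left, z up, the work surface at z = 0. Lengths are in m, angles in rad, forces in N, time in s.
With the tool pointing down it reaches from about 0.35 to 0.775 m from the base axis. Payload 7.3 kg.
Tool frame: the origin (TCP) lies at the centre of the arm's flange, where the gripper is bolted on; the fingertips stand 178 mm ahead of it and the grasp point (between the pads) lies 159 mm ahead of it; z points along the fingers, y is the line along which they close (so a half turn about z gives the same grasp; the last joint's range is limited). The gripper opens to 92 mm and grips with 3 to 60 N. Pads are 19 mm wide; open, the fingers measure 130 mm over their backs; the gripper's body (75 mm by 190 mm) begins 47 mm behind the grasp point.
Start: joints at [-1.365, 0.342, 1.524, -0, 1.275, -0.146], TCP at [0.181, -0.493, 0.405] pointing down, gripper open.
Joint ranges: [-2.53, 2.53], [-0.77, 2.02], [0.04, 2.7], [-1, 4.14], [0.28, 2.66], [-3.11, 3.11]. Speed limits (rad/s): [2.57, 2.57, 3.14, 3.14, 3.14, 3.14].

INTERFACE

Orientations are given as [roll, pitch, yaw] about the fixed x, y, z axes, in that order (R = Rz(yaw) Ry(pitch) Rx(roll)).
In Python, from cell import telemetry, vision, ticket gives the robot as it stands.
- The arm moves only by the shell command python3 -m crank 'ROWS' [FORCE]. ROWS is JSON, a list of rows, each a list of 5 numbers: the gripper command: -1 is shut, 1 is fully open, values between are in proportion, then the shift along the tool's x, y, z in mm, then the turn about the tool's z in rad. In form: [[fingers, dx, dy, dz, roll], ...]. A call has 1 to 12 rows; each row is the pose to reach, as a shift and turn from the pose commanded when the call began, along the tool's axes at that moment; what a row does not reach only later rows make up. A row lasts 1/12 s, in which the tool goes at most 41.7 mm and 7.16 degrees, less where a joint would pass 70% of its speed; a pose out of reach is approached as far as the arm can. A call with a gripper value outside its range is refused whole. The fingers move at their own pace and stop on an object; FORCE is the grip in N (left out, the last holds). Time passes only in rows, so rows that repeat a pose let the fingers close. It gives the time, the measured TCP pose, the force, the opening and the grip force at its end, in the units of the state.
- telemetry.observe(): the state, without advancing time (a new reading comes with each control period).
- vision.read_camera(name): name is "scene" or "side" or "wrist"; returns (picture, depth): 480x640x3 uint8, red, green, blue; 480x640 float32, m along the optical axis (not along the pixel's ray), 0 where there is no reading.
- vision.get_calibration(name): a dict with "camera_matrix" (3x3 intrinsics, pixels), "dist" ([k1, k2, p1, p2, k3] as OpenCV has them; the pictures are not rectified), "rvec" (rotation vector, rad) and "tvec" (3), from world to camera coordinates, as OpenCV has them. Camera axes: x right, y down, z forward; pixel columns grow to the right and rows downward; lengths in m; the calibration is good to about 2 mm. A picture is of the moment at which its call begins: read the wrist's pose just before it. get_calibration takes no time and is no camera call; for the wrist camera it gives the pose at the moment of the call.
- ticket.hand_in(): hands the job in; it is judged then, once.
The state is a dict: "time": time; "qpos": joint angles; "qvel": joint speeds; "joint_efforts": joint torques, N m; "tool_pos": TCP position; "tool_rot": TCP orientation; "contact_force": force on the tool from outside, world axes, zero at the start; "torque": the same for the moment, N m; "opening": finger opening in m; "grip_force": force on a finger pad.
Only numpy, scipy, OpenCV 4.12 (cv2) and the standard library are available. Lean on these libraries where they do the work, as an engineer would, in place of code of your own. Each camera call takes 0.05 s, during which the arm holds its last target. There are 200 camera calls.

TASK

Close up the takings box: push its lid fully shut, take the T-bolt from its wooden rest, pass its T-head through the opening in the lid and the slot of the floating keeper beneath, push it down against its spring, give it a quarter turn and let it spring up into its seat, so that the lid is clamped shut and the bolt stands locked by itself. The keeper's slot is seldom right under the middle of the opening, so feel for it lightly and never force the lid or the lock (no push above 25 N). Leave the bell, spool, tape measure and cards where they are.

Things in the scene. Friction and masses are not known exactly. Their poses are not given: they have to be found in the camera images.
- cash_box: Small grey steel takings box, 116 mm deep (its x), 156 mm wide (its y), 80 mm high with the lid shut, screwed to the counter. Origin: centre of its underside; front faces -x, z up. Heights 'above the underside' are from here. In it, behind the front wall under the lid's opening, lies the lock's keeper (see keeper_mid); below the keeper the space is free down to 50 mm above the underside.
- lid (a joint): Lid hinge, rad: 0 fully shut, starts half open at 0.5 to 0.9. The lid (123 x 164 mm sheet steel) hinges along the box's rear top edge: the axis is parallel to the box's y, 63.5 mm behind (+x) the box's origin, 72.5 mm above the underside. The hinge is stiff: the lid stays where it is left and takes only about 1 to 3 N near its front edge to push down.
- lid_press (a point): A point for pushing the lid down: on its top face, near the front edge, left of the opening. With the lid shut it lies 46 mm in front (-x) and 50 mm to the left (+y) of the box's origin, 79 mm above the underside; it moves with the lid.
- keyhole (a point): Middle of the lid's opening as it lies with the lid shut (the point is fixed to the box), level with the lid's top: 35 mm in front (-x) of the box's origin, on its centre line, 80 mm above the underside. The opening, in a flat steel plate, is 14 mm wide (box x), 54 mm long (box y) and goes through the lid, 4 mm thick there.
- keeper_mid (a point): Point fixed to the box, 8 mm straight below keyhole, level with the keeper's top. The keeper is a level steel plate, 7 mm thick, with a through slot 28 mm long (box y) by 11 mm wide (box x). It floats: its slot is found up to 11 mm from this point along the box's y, either way (not along x), unreported, so feel for it. It shifts along y only if pushed with over about 6 N.
- bolt_grip (a point): Centre of the bolt's black flat grip: 10 mm thick (its x), 40 mm long (its y), 30 mm high. The T-bolt is loose, about 0.14 kg, 70 mm tall, and starts upright in the rest; z points up, away from its head. The grip's long side is parallel to the T-head's. The bolt's foot is 55 mm below this point. Under the grip is a hub 16 mm across, from 13 to 21 mm below this point.
- bolt_collar (a point): Point on the bolt's axis, 14 mm above its foot, same axes as bolt_grip: where the underside of the sliding steel collar (40 mm across, 4 mm thick) lies at rest, on the 8 mm shank. A spring pushes the collar down with 3 N plus 0.6 N per mm; it can slide up 12 mm. It meets the lid when the foot is 66 mm above the box's underside, already inside the keeper's slot.
- bolt_head (a point): Centre of the T-head, a bar 26 mm long (its y), 8 mm wide (its x), 6 mm high, its long lower edges bevelled 0.7 mm; 3 mm above the foot. It turns freely, either way, with the foot 54 to 58 mm above the box's underside (spring 8 to 10 N). After a quarter turn it rises into a groove under the keeper, across the slot's middle, 14 mm wide, 3 mm deep: foot then at 62 mm (59 if it missed the groove).
- rest: Wooden block 66 x 70 mm, 34 mm high, fixed to the counter; the bolt hangs by its collar in a slot 30 x 13 mm in the block's top, its foot 20 mm above the counter. Origin: centre of its underside. It and the desk bell may swap places.
- desk_bell: Bystander: chrome call bell, 84 mm across, 65 mm high, loose. Origin: centre of its underside.
- spool: Bystander: dark thread spool standing upright, 29 mm across, 40 mm high, loose. Origin: centre of its underside.
- tape_measure: Bystander: round tape measure lying flat, 80 x 52 x 20 mm, loose. Origin: centre of its underside.
- card_stack: Bystander: stack of cards in a stand behind the box, 57 x 87 x 19 mm, loose. Origin: centre of its underside.

How it is judged:
On the way, in this order (a step that is already met when the one before it is completed fails the run):
1. the lid is fully shut (value of joint lid below 0.03 rad), for 0.2 s.
2. with the lid still shut, the T-head has passed through the keeper's slot (value of joint lid below 0.03 rad and z of bolt_head in the frame of cash_box below 0.0625 m and horizontal distance between bolt_head and keyhole below 0.016 m), for 0.05 s.
At the end, for the whole second after the job is handed in: lid shut (within 0.03 rad); bolt upright (0.1 rad) by itself in the lid's opening (within 16 mm of its middle), T-head sprung up into the groove under the keeper (head centre 63.2 to 66.7 mm above the box's underside), its long side along the box's x within 0.3 rad (value of joint lid below 0.03 rad and z of bolt_head in the frame of cash_box between 0.0632 and 0.0667 m and horizontal distance between bolt_head and keyhole below 0.016 m and angle between the y axis of bolt_head and the x axis of cash_box, either way round below 0.3 rad and angle between bolt_head's own z axis and vertical below 0.1 rad); the robot touches nothing.
It fails at once if something presses on the takings box, its lid or its lock with more than 40 N (contact force between anything else and cash_box above 40 N).
It fails at once if a bystander (bell, spool, tape measure, cards) is moved more than 25 mm (distance of any of desk_bell, spool, tape_measure, card_stack from where it was at the start of the episode above 0.025 m).
It also fails if it takes over 72 s, if anything falls off the work surface, if the arm or the gripper's body presses on something with over 40 N, if the wrist force passes 120 N, or if a joint passes its speed limit or range.

## Working session

There is one attempt and no reset: what is moved stays moved. The work goes in short steps, Python scripts to look and compute and a shell command to move; the robot and the scene stay as the last step left them, time stands still between calls to the robot, and variables do not carry over. Pictures are saved under pics/ and viewed, at most 10 in all, crops included, and the job is handed in when it is done.

```bash
ls; mkdir -p pics
cat > h.py <<'E'
import numpy as np, cv2
from cell import telemetry, vision, ticket
from scipy.spatial.transform import Rotation as R
def cloud(name):
    im,d=vision.read_camera(name); c=vision.get_calibration(name)
    K=np.array(c["camera_matrix"]);dist=np.array(c["dist"])
    h,w=d.shape; v,u=np.mgrid[:h,:w]
    p=cv2.undistortPoints(np.stack([u,v],-1).reshape(-1,1,2).astype(float),K,dist).reshape(h,w,2)
    P=np.dstack([p*d[...,None],d]); Rm=cv2.Rodrigues(np.array(c["rvec"]))[0]
    W=(P-np.array(c["tvec"]).ravel())@Rm
    W[d<=0]=np.nan
    return im,W
E
python3 - <<'E'
from h import *
print(telemetry.observe())
for n in ["scene","side"]:
    im,W=cloud(n); np.savez("pics/"+n,im=im,W=W); cv2.imwrite(f"pics/{n}.png",im[...,::-1])
    c=vision.get_calibration(n); print(n,-cv2.Rodrigues(np.array(c["rvec"]))[0].T@np.array(c["tvec"]).ravel())
E
```

```text
pics
{'time': 0.0, 'qpos': array([-1.36502287e+00,  3.42713256e-01,  1.52501716e+00, -3.39049990e-05,
        1.27541543e+00, -1.46032342e-01]), 'qvel': array([-9.18765634e-04, -4.35216553e-04,  2.65368010e-05,  1.06826037e-03,
        1.12544110e-03,  1.79332275e-04]), 'joint_efforts': array([ 1.15057514e-04, -4.31246710e+01, -2.44215059e+01,  7.18762306e-02,
        5.59891749e-02, -1.41873629e-04]), 'tool_pos': array([ 0.18088334, -0.49270595,  0.40404962]), 'tool_rot': array([-3.14005127e+00, -1.93935449e-04,  3.51815546e-01]), 'contact_force': array([-0.17363426, -0.4209545 ,  0.05456511]), 'torque': array([ 0.00687456,  0.00460012, -0.01589197]), 'grip_force': 0.0, 'opening': 0.09202364461631203}
scene [0.14692731 0.54794489 0.45002352]
side [ 0.332345  -0.855818   0.3623437]
```

View pics/scene.png

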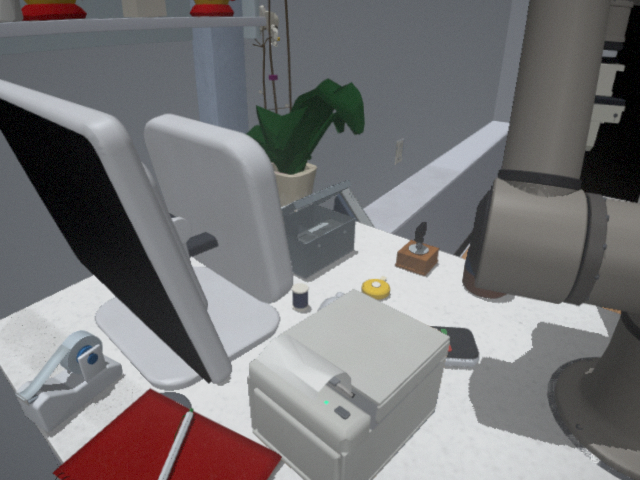

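View pics/side.png

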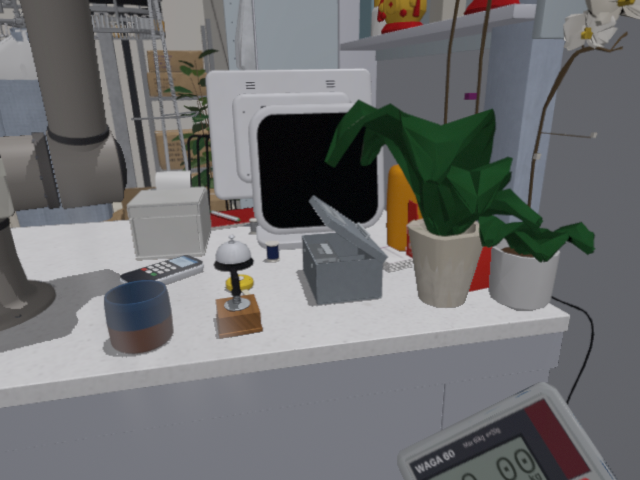

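The scene picture shows the box at about (320,240), half open, the rest at (417,258) with the bolt grip at (420,232), the spool at (300,295) and the tape at (376,288). The side picture shows the box at (340,265), the rest at (238,315), and the bell behind it at (234,255).

Run:
```python
from h import *
def rep(n,pts):
    W=np.load(f"pics/{n}.npz")["W"]
    for u,v in pts: print(n,(u,v),np.round(np.nanmedian(W[v-1:v+2,u-1:u+2].reshape(-1,3),0),4))
rep("scene",[(320,240),(292,215),(354,235),(417,268),(398,265),(437,262),(420,232),(418,249),(345,195),(376,287),(300,295),(295,262)])
rep("side",[(340,280),(305,265),(378,275),(304,237),(350,240),(320,203),(380,255),(238,318),(219,310),(259,318),(236,285),(236,300),(234,255),(272,252)])
# top edges of box walls/rest top
for n in["scene","side"]:
    W=np.load(f"pics/{n}.npz")["W"]; P=W.reshape(-1,3)
    m=(P[:,2]>.03)&(P[:,2]<.037)&(P[:,0]>.25)&(P[:,0]<.7)&(P[:,1]<0.1)
    Q=P[m]; print(n,len(Q))
    H,xe,ye=np.histogram2d(Q[:,0],Q[:,1],bins=[np.arange(.25,.72,.03),np.arange(-.6,.12,.03)])
    for i,j in zip(*np.where(H>15)): print(round(xe[i],2),round(ye[j],2),int(H[i,j]))
```

```text
scene (320, 240) [ 0.5506 -0.0742  0.0648]
scene (292, 215) [ 0.6586 -0.1319  0.0685]
scene (354, 235) [ 0.5378 -0.1863  0.0335]
scene (417, 268) [ 0.3871 -0.1717  0.0101]
scene (398, 265) [ 0.4257 -0.1696  0.0049]
scene (437, 262) [ 0.3665 -0.2315  0.0035]
scene (420, 232) [ 0.3961 -0.1886  0.0796]
scene (418, 249) [ 0.399  -0.2009  0.0362]
scene (345, 195) [ 0.7247 -0.4706 -0.0103]
scene (376, 287) [ 0.4198 -0.058   0.0164]
scene (300, 295) [0.5042 0.0564 0.0315]
scene (295, 262) [ 0.5813 -0.0338  0.0257]
side (340, 280) [ 0.5777 -0.1939  0.0427]
side (305, 265) [ 0.5496 -0.076   0.0292]
side (378, 275) [ 0.6446 -0.2013  0.0452]
side (304, 237) [ 0.5604 -0.0381  0.0743]
side (350, 240) [ 0.5932 -0.1991  0.1147]
side (320, 203) [ 0.5768 -0.0941  0.1524]
side (380, 255) [ 0.6448 -0.2049  0.083 ]
side (238, 318) [ 0.3978 -0.2397  0.0295]
side (219, 310) [ 0.3732 -0.2137  0.0344]
side (259, 318) [ 0.4289 -0.2403  0.0233]
side (236, 285) [ 0.4005 -0.2265  0.0769]
side (236, 300) [ 0.4001 -0.2112  0.0457]
side (234, 255) [0.4282 0.0186 0.0321]
side (272, 252) [0.5086 0.031  0.0232]
scene 885
0.28 -0.18 27
0.37 -0.24 82
0.37 -0.21 124
0.37 -0.18 47
0.4 -0.24 39
0.4 -0.21 105
0.4 -0.18 43
0.49 0.03 40
0.52 -0.18 25
0.52 -0.15 27
0.52 -0.12 29
0.55 -0.09 21
0.55 -0.06 61
0.58 -0.06 17
0.64 -0.21 25
0.64 -0.18 17
0.64 -0.15 43
side 1402
0.25 -0.27 97
0.28 -0.24 70
0.37 -0.24 202
0.37 -0.21 81
0.37 -0.18 35
0.4 -0.27 37
0.4 -0.24 168
0.4 -0.21 61
0.4 -0.18 20
0.4 0.0 49
0.43 0.0 41
0.49 0.03 34
0.52 -0.21 38
0.55 -0.21 65
0.58 -0.21 58
0.61 -0.21 61
0.61 -0.12 17
0.61 -0.06 25
0.64 -0.21 26
0.64 -0.12 16
0.64 -0.06 51
```

```bash
cat >> h.py <<'E'
def go(x,y,z,yaw,grasp=True):
    "rows' shift from the measured pose to a grasp-point (or TCP) target, tool straight down"
    s=telemetry.observe(); Rm=R.from_euler('xyz',s['tool_rot']).as_matrix()
    t=np.array([x,y,z+(.159 if grasp else 0)])
    d=Rm.T@(t-s['tool_pos'])*1000; r=-(yaw-s['tool_rot'][2])
    print('shift mm',np.round(d,1),'roll',round((r+np.pi/2)%np.pi-np.pi/2,3),'(or +-pi) now',np.round(s['tool_pos'],4),np.round(s['tool_rot'],3),'q6',round(s['qpos'][5],2),'F',np.round(s['contact_force'],1))
E
python3 - <<'E'
from h import *
P={n:np.load(f"pics/{n}.npz")["W"].reshape(-1,3) for n in["scene","side"]}
def fit(n,lo,hi):
    Q=P[n]; Q=Q[np.all((Q>lo)&(Q<hi),1)][:,:2]
    for _ in range(5):
        c=np.median(Q,0); _,s,V=np.linalg.svd(Q-Q.mean(0),full_matrices=False); r=(Q-Q.mean(0))@V[1]; Q=Q[abs(r)<max(.003,2*r.std())]
    print(n,len(Q),Q.mean(0).round(4),'dir',V[0].round(3),'ang',np.arctan2(V[0][1],V[0][0]).round(3),'std',r.std().round(4)); return Q
fit("scene",[.51,-.2,.01],[.575,-.05,.06])
fit("scene",[.57,-.08,.01],[.66,-.0,.06])
fit("side",[.53,-.24,.01],[.66,-.18,.06])
c=vision.get_calibration("wrist");Rm=cv2.Rodrigues(np.array(c["rvec"]))[0];print('cam',-Rm.T@np.array(c["tvec"]).ravel(),Rm.round(2).tolist())
go(.48,-.17,.28,0.35)
E
```

```text
scene 919 [ 0.5457 -0.1139] dir [-0.122 -0.993] ang -1.693 std 0.0009
scene 224 [ 0.5832 -0.0342] dir [-0.992  0.128] ang 3.013 std 0.0009
side 1776 [ 0.5933 -0.1953] dir [-0.992  0.122] ang 3.019 std 0.0011
cam [ 0.24988142 -0.46734802  0.38370058] [[0.35, -0.94, -0.0], [-0.9, -0.33, 0.27], [-0.26, -0.09, -0.96]]
shift mm [ 392.  -199.9  -34.5] roll 0.002 (or +-pi) now [ 0.1809 -0.4927  0.4041] [-3.14  -0.     0.352] q6 -0.15 F [ 0.4 -0.   0.4]
```

Run:
```python
from h import *
go(.45,-.17,.42,-.122,False)
```

```text
shift mm [ 363.8 -210.3  -15.5] roll 0.474 (or +-pi) now [ 0.1809 -0.4927  0.4041] [-3.14  -0.     0.352] q6 -0.15 F [ 0.4 -0.   0.4]
```

```bash
python3 -m crank '[[-1,364,-210,-15,0.474],[-1,364,-210,-15,0.474],[-1,364,-210,-15,0.474],[-1,364,-210,-15,0.474],[-1,364,-210,-15,0.474],[-1,364,-210,-15,0.474],[-1,364,-210,-15,0.474],[-1,364,-210,-15,0.474],[-1,364,-210,-15,0.474],[-1,364,-210,-15,0.474],[-1,364,-210,-15,0.474],[-1,364,-210,-15,0.474]]' 20
python3 - <<'E'
from h import *
im,W=cloud("wrist"); np.savez("pics/w1",im=im,W=W); cv2.imwrite("pics/w1.png",im[...,::-1])
go(.45,-.17,.42,-.122,False)
E
```

```text
time: 1.1
tool_pos: [0.452, -0.1674, 0.4195]
tool_rot: [-3.141, -0.0, -0.117]
contact_force: [0.0, 0.0, -0.1]
opening: 0.0163
grip_force: 0.0
shift mm [-0.8  1.2 -0.7] roll 0.004 (or +-pi) now [ 0.451  -0.1689  0.4193] [-3.141e+00  1.000e-03 -1.180e-01] q6 1.17 F [-0.3  0.2 -1.2]
```

View pics/w1.png

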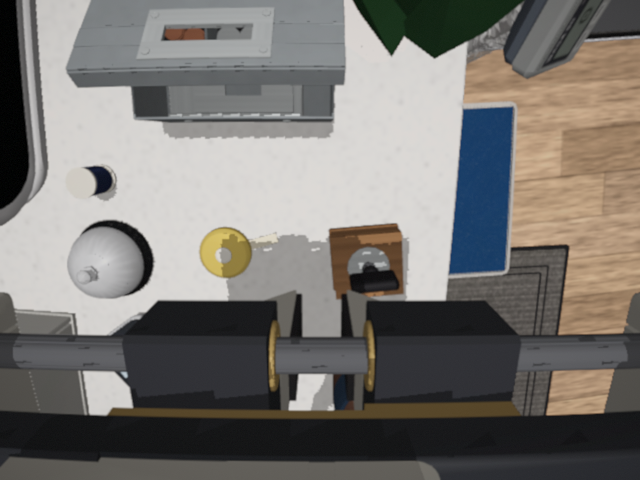

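The wrist picture shows the lid opening at (205,32), the box's front rim at row 118, the rest at (367,262), the black grip at (374,280), the bell at (108,262), the tape at (225,252) and the spool at (90,182).

Run:
```python
from h import *
P=np.load("pics/w1.npz"); im=P["im"].astype(int); W=P["W"]
X=W[...,0];Y=W[...,1];Z=W[...,2]
ok=(abs(X-.40)<.05)&(abs(Y+.205)<.06)
g=ok&(Z>.078)&(im.max(2)<70)
Q=W[g]; print('grip n',g.sum(),Q.mean(0).round(4),'ztop',np.percentile(Q[:,2],[5,50,95]).round(4))
T=Q[Q[:,2]>np.percentile(Q[:,2],95)-.006]
r=cv2.minAreaRect((T[:,:2]*1000).astype(np.float32)); print('top rect',r)
t=ok&(Z>.030)&(Z<.038); r=cv2.minAreaRect((W[t][:,:2]*1000).astype(np.float32)); print('rest',r)
c=ok&(Z>.039)&(Z<.052)&(im.min(2)>90); print('collar',c.sum(),W[c].mean(0).round(4), cv2.minEnclosingCircle((W[c][:,:2]*1000).astype(np.float32)))
# box
e=np.array([[.9925,-.122],[.122,.9925]])
o=np.array([.6038,-.1166])
b=(W[...,:2]-o)@e.T
m=(Z>.062)&(Z<.075)&(abs(b[...,0]+.055)<.012)&(abs(b[...,1])<.1); F=np.c_[b[m],Z[m]]
print('front rim',m.sum(),np.percentile(F[:,0],[2,50,98]).round(4),np.percentile(F[:,1],[0.5,99.5]).round(4),np.median(F[:,2]).round(4),'slope',np.polyfit(F[:,1],F[:,0],1).round(4))
m=(Z>.085)&(abs(b[...,1])<.09)&(abs(b[...,0])<.09); F=np.c_[b[m],Z[m]]
A=np.c_[F[:,:2],np.ones(len(F))]; k=np.linalg.lstsq(A,F[:,2],rcond=None)[0]; rr=F[:,2]-A@k;sel=abs(rr)<.004;k=np.linalg.lstsq(A[sel],F[sel,2],rcond=None)[0]
print('lid plane',k.round(4),'angle',np.arctan(-k[0]).round(3),'front edge x',np.percentile(F[sel,0],.5).round(4),'y',np.percentile(F[sel,1],[.5,99.5]).round(4))
# opening
f=F
pix=np.array([[162,25],[249,25],[162,40],[249,40]])
for u,v in [(155,32),(255,32),(205,20),(205,45)]: print(b[v,u].round(4),Z[v,u].round(4))
```

```text
grip n 1073 [ 0.4189 -0.1947  0.1641] ztop [0.0808 0.0898 0.2877]
top rect ((445.2860412597656, -203.26316833496094), (91.5119400024414, 9.375786781311035), 89.96883392333984)
rest ((399.5082092285156, -207.44760131835938), (65.48198699951172, 62.84159469604492), 88.30094146728516)
collar 24 [ 0.4044 -0.2081  0.0399] ((400.4095153808594, -206.54539489746094), 16.41905975341797)
front rim 3038 [-0.0595 -0.0508 -0.0433] [-0.0783  0.0753] 0.0708 slope [ 0.0039 -0.0511]
lid plane [-0.7371 -0.0471  0.1284] angle 0.635 front edge x -0.0382 y [-0.0386  0.077 ]
[-0.0112  0.0296] 0.1377
[-0.0122 -0.0306] 0.1381
[-0.0034  0.0008] 0.1311
[-0.0203 -0.0019] 0.1438
```

Run:
```python
from h import *
P=np.load("pics/w1.npz"); im=P["im"].astype(int); W=P["W"]
Z=W[...,2]
ok=(abs(W[...,0]-.40)<.05)&(abs(W[...,1]+.205)<.06)
g=ok&(Z>.07)&(Z<.105)
Q=W[g]; print(g.sum(),np.percentile(Q,[2,50,98],axis=0).round(4))
T=Q[Q[:,2]>.085]; r=cv2.minAreaRect((T[:,:2]*1000).astype(np.float32)); print('top',len(T),T.mean(0),r)
t=ok&(Z>.030)&(Z<.037); r=cv2.minAreaRect((W[t][:,:2]*1000).astype(np.float32)); print('rest',r,cv2.boxPoints(r))
go(.5842,-.0614,.175-.019,-.122)
```

```text
837 [[ 0.3958 -0.2252  0.0711]
 [ 0.4032 -0.207   0.0882]
 [ 0.4051 -0.1885  0.0906]]
top 553 [ 0.40080297 -0.20739565  0.08879488] ((400.165771484375, -207.1378631591797), (38.92086410522461, 10.140332221984863), 89.28856658935547)
rest ((399.5082092285156, -207.44760131835938), (65.48198699951172, 62.84159469604492), 88.30094146728516) [[ 367.13046 -239.24258]
 [ 429.94443 -241.10583]
 [ 431.88596 -175.65262]
 [ 369.072   -173.78937]]
shift mm [ 119.7 -122.4  104.3] roll 0.004 (or +-pi) now [ 0.451  -0.1689  0.4193] [-3.141e+00  1.000e-03 -1.180e-01] q6 1.17 F [-0.3  0.2 -1.2]
```

Run:
```python
from h import *
go(.5922,-.0627,.165+.178,-.122,False)
```

```text
shift mm [ 127.7 -122.1   76.3] roll 0.004 (or +-pi) now [ 0.451  -0.1689  0.4193] [-3.141e+00  1.000e-03 -1.180e-01] q6 1.17 F [-0.3  0.2 -1.2]
```

```bash
python3 -m crank '[[-1,128,-122,50,0],[-1,128,-122,50,0],[-1,128,-122,50,0],[-1,128,-122,60,0],[-1,128,-122,76,0],[-1,128,-122,76,0],[-1,128,-122,84,0],[-1,128,-122,92,0],[-1,128,-122,100,0]]'
python3 -m crank '[[-1,-2,0,6,0],[-1,-4,0,12,0],[-1,-6,0,18,0],[-1,-8,0,22,0],[-1,-10,0,28,0],[-1,-12,0,33,0],[-1,-14,0,39,0],[-1,-16,0,44,0],[-1,-18,0,49,0],[-1,-20,0,54,0]]'
```

```text
time: 1.9
tool_pos: [0.5916, -0.0663, 0.3202]
tool_rot: [3.141, -0.002, -0.124]
contact_force: [-0.5, 0.2, 0.6]
opening: 0.0005
grip_force: 0.6
time: 2.73
tool_pos: [0.5722, -0.0622, 0.2652]
tool_rot: [-3.142, -0.0, -0.122]
contact_force: [1.2, 0.2, 0.9]
opening: 0.0005
grip_force: 0.4
```

```bash
python3 -m crank '[[-1,-2,0,2,0],[-1,-3,0,4,0],[-1,-3,0,5,0],[-1,-3,0,6,0],[-1,-3,0,6,0],[-1,-3,0,6,0]]'
```

```text
time: 3.23
tool_pos: [0.5694, -0.062, 0.2597]
tool_rot: [3.141, -0.0, -0.122]
contact_force: [0.3, -0.5, -0.6]
opening: 0.0004
grip_force: 0.0
```

```bash
python3 -m crank '[[-1,0,0,1,0],[-1,0,0,1,0],[-1,0,0,2,0],[-1,0,0,2,0]]'; python3 -m crank '[[-1,0,0,0.5,0],[-1,0,0,0.5,0],[-1,0,0,1,0],[-1,0,0,1,0]]'
```

```text
time: 3.57
tool_pos: [0.5694, -0.062, 0.2576]
tool_rot: [3.141, -0.0, -0.122]
contact_force: [-0.0, -0.5, 0.1]
opening: 0.0007
grip_force: 0.0
time: 3.9
tool_pos: [0.5694, -0.062, 0.2572]
tool_rot: [3.141, -0.0, -0.122]
contact_force: [-0.8, 1.0, 6.1]
opening: 0.0006
grip_force: 2.5
```

```bash
python3 -m crank '[[-1,0,0,0.7,0],[-1,0,0,0.7,0],[-1,0,0,0.7,0]]'; python3 -m crank '[[-1,-10,0,-40,0],[-1,-20,20,-80,0],[-1,-40,40,-100,0],[-1,-60,50,-100,0],[-1,-60,50,-100,0],[-1,-60,50,-100,0],[-1,-60,50,-100,0]]'
python3 - <<'E'
from h import *
im,W=cloud("wrist"); np.savez("pics/w2",im=im,W=W); cv2.imwrite("pics/w2.png",im[...,::-1])
go(.4,-.2072,.16,1.55)
E
```

```text
time: 4.15
tool_pos: [0.5693, -0.062, 0.2572]
tool_rot: [3.141, -0.001, -0.122]
contact_force: [-3.5, 1.3, 10.0]
opening: 0.0003
grip_force: 4.8
time: 4.73
tool_pos: [0.504, -0.1042, 0.3557]
tool_rot: [-3.141, 0.0, -0.122]
contact_force: [0.4, 0.5, -0.6]
opening: 0.0004
grip_force: 0.0
shift mm [-90.8 115.1  36.5] roll 1.47 (or +-pi) now [ 0.5042 -0.104   0.3555] [-3.141  0.    -0.122] q6 1.34 F [-0.3  0.5 -0.6]
```

View pics/w2.png

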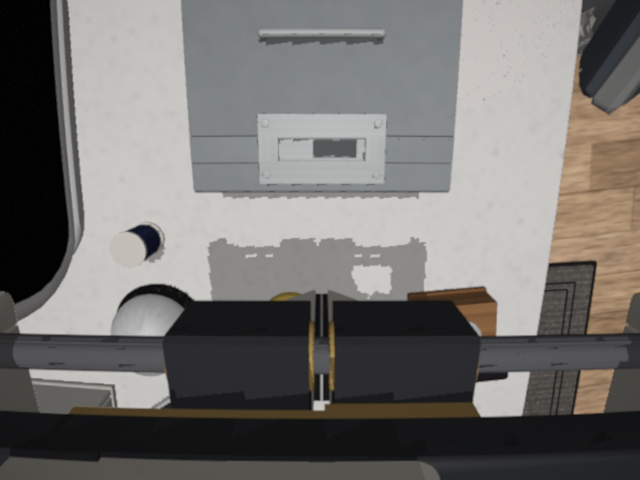

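The lid is shut. Its opening runs from (277,138) to (366,160). A dark patch in it at columns 313–363 is probably the keeper's slot, offset to the right (-y).

Run:
```python
from h import *
P=np.load("pics/w2.npz"); im=P["im"].astype(int); W=P["W"]
g=im.sum(2)//3
for v in (142,149,155): print(v,list(g[v,270:374:2]))
print('col337',list(g[128:172,337])); print('col295',list(g[128:172,295]))
c=vision.get_calibration("wrist");K=np.array(c["camera_matrix"]);D=np.array(c["dist"]);Rm=cv2.Rodrigues(np.array(c["rvec"]))[0];C=-Rm.T@np.array(c["tvec"]).ravel()
e=np.array([[.9925,-.122],[.122,.9925]]);o=np.array([.6038,-.1166])
def at(u,v,z):
    p=cv2.undistortPoints(np.array([[[float(u),float(v)]]]),K,D).ravel(); d=Rm.T@np.r_[p,1]; w=C+d*(z-C[2])/d[2]; return (w[:2]-o)@e.T*1000
print('cam',C)
for n,u,v,z in [('open L',277,149,.08),('open R',366,149,.08),('open top',321,138,.08),('open bot',321,160,.08),('slot L',313,149,.072),('slot R',363,149,.072),('slot R7',356,149,.072),('lid L',193,170,.079),('lid R',451,170,.079),('lid front',321,191,.079)]: print(n,at(u,v,z).round(1))
b=(W[...,:2]-o)@e.T; m=(abs(b[...,0]+.01)<.06)&(abs(b[...,1])<.07)&(abs(W[...,2]-.08)<.01); print('lid z',np.median(W[...,2][m]))
A=np.c_[b[m],np.ones(m.sum())]; print('lid tilt',np.linalg.lstsq(A,W[...,2][m],rcond=None)[0])
m=(abs(b[...,0]+.01)<.09)&(abs(b[...,1])<.11)&(abs(W[...,2]-.08)<.012);print(cv2.minAreaRect((b[m]*1000).astype(np.float32)))
for u in range(280,366,8): print(u,W[146:152,u,2].mean().round(4),end=' ')
```

```text
142 [np.int64(179), np.int64(177), np.int64(179), np.int64(180), np.int64(122), np.int64(161), np.int64(180), np.int64(180), np.int64(180), np.int64(181), np.int64(181), np.int64(176), np.int64(176), np.int64(180), np.int64(180), np.int64(180), np.int64(183), np.int64(182), np.int64(183), np.int64(182), np.int64(183), np.int64(163), np.int64(86), np.int64(88), np.int64(88), np.int64(88), np.int64(87), np.int64(86), np.int64(85), np.int64(86), np.int64(86), np.int64(86), np.int64(86), np.int64(86), np.int64(85), np.int64(86), np.int64(86), np.int64(85), np.int64(85), np.int64(86), np.int64(86), np.int64(86), np.int64(85), np.int64(124), np.int64(178), np.int64(180), np.int64(181), np.int64(152), np.int64(165), np.int64(185), np.int64(181), np.int64(180)]
149 [np.int64(178), np.int64(176), np.int64(178), np.int64(178), np.int64(154), np.int64(181), np.int64(180), np.int64(181), np.int64(181), np.int64(181), np.int64(181), np.int64(182), np.int64(182), np.int64(183), np.int64(183), np.int64(183), np.int64(183), np.int64(183), np.int64(183), np.int64(183), np.int64(184), np.int64(164), n
[... 2367 characters left out ...]
p.int64(175), np.int64(176), np.int64(177), np.int64(176), np.int64(175), np.int64(174), np.int64(174), np.int64(175), np.int64(176), np.int64(176)]
cam [ 0.57709926 -0.11273796  0.33502958]
open L [-35.1  27.6]
open R [-35. -27.]
open top [-28.5   0.6]
open bot [-41.7   0.6]
slot L [-35.4   5.7]
slot R [-35.3 -26. ]
slot R7 [-35.3 -21.5]
lid L [-47.7  80.9]
lid R [-47.4 -81. ]
lid front [-61.1   0.6]
lid z 0.07840107930190371
lid tilt [ 0.0093677  -0.00074859  0.07847749]
((-5.8406219482421875, 0.5954055786132812), (112.98716735839844, 164.9209442138672), 0.12276129424571991)
280 0.0708 288 0.0711 296 0.0711 304 0.071 312 0.0716 320 0.0028 328 nan 336 0.0037 344 0.0035 352 0.0036 360 0.0712
```

The lid is flat (tilt under 0.01). The keeper slot's centre is about 7.7 mm towards -y and at x = -35 mm in the box frame. Next I take the bolt.

```bash
python3 -m crank '[[0,-91,115,20,-1.672],[0,-91,115,20,-1.672],[0,-91,115,20,-1.672],[0,-91,115,20,-1.672],[0,-91,115,20,-1.672],[0,-91,115,20,-1.672],[0,-91,115,20,-1.672],[0,-91,115,20,-1.672],[0,-91,115,20,-1.672],[0,-91,115,36,-1.672],[0,-91,115,36,-1.672],[0,-91,115,36,-1.672]]'
python3 -m crank '[[0,0,0,0,-0.2],[0,0,0,0,-0.2],[0,0,0,0,-0.2]]'
python3 - <<'E'
from h import *
go(.4,-.2072,.083,1.55)
im,W=cloud("wrist"); np.savez("pics/w3",im=im,W=W)
Z=W[...,2]; g=(abs(W[...,0]-.40)<.03)&(abs(W[...,1]+.207)<.04)&(Z>.084)&(Z<.096)
Q=W[g]; print(len(Q),Q.mean(0).round(4),cv2.minAreaRect((Q[:,:2]*1000).astype(np.float32)))
E
```

```text
time: 5.78
tool_pos: [0.4, -0.207, 0.3186]
tool_rot: [-3.139, -0.001, 1.33]
contact_force: [0.1, -0.1, 0.5]
opening: 0.046
grip_force: 0.0
time: 6.03
tool_pos: [0.4001, -0.2071, 0.3193]
tool_rot: [-3.141, -0.001, 1.527]
contact_force: [0.3, -0.8, 0.8]
opening: 0.0459
grip_force: 0.0
shift mm [-0.1 -0.  77.3] roll -0.023 (or +-pi) now [ 0.4001 -0.2071  0.3193] [-3.141e+00 -1.000e-03  1.527e+00] q6 -0.6 F [ 0.3 -0.8  0.8]
1254 [ 0.4013 -0.2041  0.089 ] ((401.3160705566406, -205.00567626953125), (39.220420837402344, 10.476972579956055), 89.2079849243164)
```

```bash
python3 -m crank '[[0,1,0.7,30,-0.005],[0,1,0.7,60,-0.005],[0,1,0.7,77,-0.005],[0,1,0.7,77,-0.005],[0,1,0.7,77,-0.005],[-1,1,0.7,77,-0.005],[-1,1,0.7,77,-0.005],[-1,1,0.7,77,-0.005],[-1,1,0.7,77,-0.005],[-1,1,0.7,77,-0.005],[-1,1,0.7,77,-0.005],[-1,1,0.7,77,-0.005]]' 40
```

```text
time: 7.08
tool_pos: [0.4002, -0.2065, 0.2433]
tool_rot: [3.141, 0.001, 1.528]
contact_force: [0.6, 0.0, 1.7]
opening: 0.01
grip_force: 40.0
```

```bash
python3 -m crank '[[-1,0,0,-5,0],[-1,0,0,-15,0],[-1,0,0,-30,0],[-1,0,0,-60,0],[-1,0,0,-80,0],[-1,0,0,-90,0],[-1,0,0,-90,0]]'
python3 - <<'E'
from h import *
im,W=cloud("wrist"); np.savez("pics/w4",im=im,W=W); cv2.imwrite("pics/w4.png",im[...,::-1])
im,W=cloud("side"); np.savez("pics/s4",im=im,W=W)
go(.5681,-.12,.170,1.449)
E
```

```text
time: 7.67
tool_pos: [0.4005, -0.2066, 0.3354]
tool_rot: [3.138, 0.003, 1.528]
contact_force: [1.2, -0.2, -2.2]
opening: 0.0097
grip_force: 40.0
shift mm [ 93.3 164.3   3.8] roll 0.079 (or +-pi) now [ 0.3999 -0.2062  0.3328] [-3.141 -0.     1.528] q6 -0.6 F [-0.   0.6 -1.9]
```

View pics/w4.png

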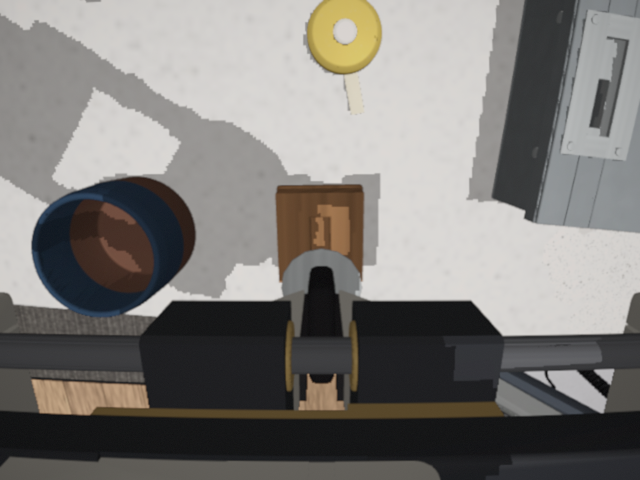

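The bolt is held, upright, with its collar at (320,275). Next I measure where the bolt's axis lies in the tool frame.

Run:
```python
from h import *
from scipy.optimize import least_squares
P=np.load("pics/w4.npz"); im=P["im"].astype(int); W=P["W"]; s=telemetry.observe()
b=(W-s['tool_pos'])@R.from_euler('xyz',s['tool_rot']).as_matrix()*1000
m=(abs(b[...,2]-205.3)<6)&(abs(b[...,0])<40)&(abs(b[...,1])<40)
Q=b[m]; print(len(Q),np.percentile(Q,[1,50,99],axis=0).round(1))
# outer arc: farthest x per y column
mm=m.copy(); cnt,_=cv2.findContours(mm.astype(np.uint8),cv2.RETR_EXTERNAL,cv2.CHAIN_APPROX_NONE)
c=max(cnt,key=len)[:,0]; A=np.array([b[v,u] for u,v in c]); A=A[A[:,0]>4]
f=lambda p:np.hypot(A[:,0]-p[0],A[:,1]-p[1])-20
r=least_squares(f,[0,0],loss='soft_l1',f_scale=.5); print(r.x,np.median(abs(r.fun)),len(A))
```

```text
2207 [[ -2.2 -17.6 203.3]
 [  9.2   1.4 204.9]
 [ 19.7  20.1 206.7]]
[-0.43969208  1.1732702 ] 0.6389403621871246 147
```

Run:
```python
from h import *
go(.5684,-.1188,.3248,1.449,False)
```

```text
shift mm [ 94.6 164.6   8. ] roll 0.079 (or +-pi) now [ 0.3999 -0.2062  0.3328] [-3.141 -0.     1.528] q6 -0.6 F [-0.   0.6 -1.9]
```

```bash
python3 -m crank '[[-1,30,50,0,0.02],[-1,50,85,0,0.04],[-1,65,115,0,0.079],[-1,80,140,0,0.079],[-1,90,157,0,0.079],[-1,94.6,164.6,3,0.079],[-1,94.6,164.6,8,0.079],[-1,94.6,164.6,8,0.079],[-1,94.6,164.6,8,0.079]]'
python3 - <<'E'
from h import *
for n in ["wrist","side"]:
    im,W=cloud(n); np.savez("pics/5"+n,im=im,W=W)
    if n=="wrist": cv2.imwrite("pics/w5.png",im[...,::-1])
go(.5684,-.1188,.3248,1.449,False)
E
```

```text
time: 8.52
tool_pos: [0.5674, -0.1196, 0.3238]
tool_rot: [-3.138, -0.0, 1.448]
contact_force: [-0.4, 0.2, -1.8]
opening: 0.0097
grip_force: 40.0
shift mm [1.1 0.6 0.1] roll -0.002 (or +-pi) now [ 0.5677 -0.1198  0.3249] [-3.141  0.     1.447] q6 -0.22 F [ 0.   0.5 -0.3]
```

View pics/w5.png

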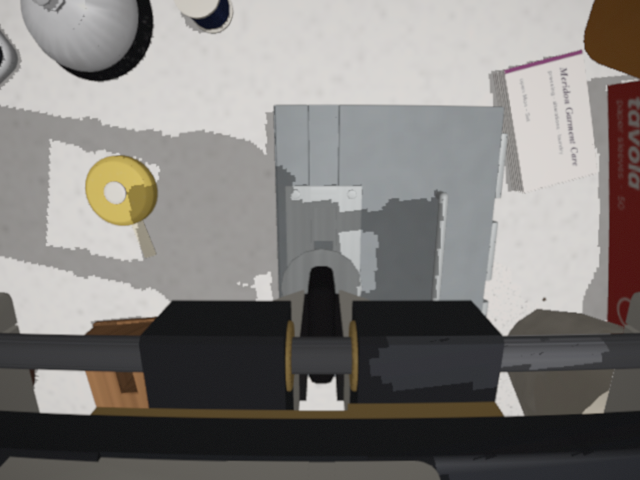

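The picture shows the plate's far end at row 187 (columns 293–360), the opening's end at about (323,240), and the collar at (320,265), roughly in line.

Run:
```python
from h import *
P=np.load("pics/5wrist.npz"); im=P["im"].astype(int); s=telemetry.observe()
g=im.sum(2)//3
for v in (225,236,240,244,248): print(v,[int(x) for x in g[v,284:368:2]])
print('col323',[int(x) for x in g[180:256:2,323]])
c=vision.get_calibration("wrist");K=np.array(c["camera_matrix"]);D=np.array(c["dist"]);Rm=cv2.Rodrigues(np.array(c["rvec"]))[0];C=-Rm.T@np.array(c["tvec"]).ravel()
T=R.from_euler('xyz',s['tool_rot']).as_matrix()
def at(u,v,z):
    p=cv2.undistortPoints(np.array([[[float(u),float(v)]]]),K,D).ravel(); d=Rm.T@np.r_[p,1]; w=C+d*(z-C[2])/d[2]; return (w-s['tool_pos'])@T*1000
for u,v in [(293,190),(360,187),(289,230),(361,230),(314,244),(334,244),(323,240)]: print(u,v,at(u,v,.08).round(1)[:2])
```

```text
225 [98, 111, 121, 122, 120, 120, 120, 120, 119, 119, 117, 119, 119, 115, 118, 122, 123, 121, 120, 121, 121, 120, 119, 119, 120, 121, 121, 122, 122, 121, 119, 120, 120, 119, 118, 118, 120, 119, 112, 97, 96, 95]
236 [97, 108, 122, 122, 121, 119, 120, 120, 120, 118, 118, 119, 118, 115, 118, 121, 123, 121, 120, 121, 121, 120, 118, 119, 120, 121, 116, 129, 190, 192, 191, 193, 193, 192, 190, 190, 191, 191, 174, 151, 152, 152]
240 [96, 107, 122, 123, 121, 120, 120, 121, 120, 118, 118, 118, 118, 115, 117, 117, 117, 116, 115, 116, 116, 114, 114, 115, 116, 121, 116, 130, 190, 191, 191, 192, 192, 190, 190, 190, 191, 189, 167, 151, 152, 152]
244 [96, 105, 121, 122, 122, 119, 120, 120, 120, 119, 118, 120, 119, 119, 118, 103, 99, 99, 100, 98, 98, 98, 98, 98, 101, 120, 116, 121, 161, 191, 190, 191, 191, 190, 189, 189, 190, 188, 167, 152, 152, 152]
248 [97, 105, 121, 123, 122, 119, 120, 120, 120, 118, 118, 119, 119, 118, 117, 101, 95, 98, 102, 100, 98, 95, 96, 96, 103, 121, 121, 120, 161, 191, 189, 191, 191, 189, 188, 189, 190, 189, 167, 152, 151, 151]
col323 [156, 156, 153, 178, 201, 198, 196, 196, 197, 196, 140, 119, 120, 119, 121, 121, 122, 122, 121, 121, 121, 121, 121, 121, 121, 122, 122, 122, 122, 122, 117, 98, 98, 98, 100, 120, 122, 120]
293 190 [ 44.  -15.3]
360 187 [45.7 21.8]
289 230 [ 21.3 -17.9]
361 230 [21.4 23. ]
314 244 [13.1 -3.7]
334 244 [13.1  7.7]
323 240 [15.4  1.4]
```

```bash
python3 -m crank '[[-1,0,0.5,8,0],[-1,0,0.5,15,0],[-1,0,0.5,20,0],[-1,0,0.5,24,0],[-1,0,0.5,26,0],[-1,0,0.5,26,0]]'; python3 -m crank '[[-1,0,0,1,0],[-1,0,0,2,0],[-1,0,0,3,0],[-1,0,0,3.5,0],[-1,0,0,3.5,0]]'
```

```text
time: 9.12
tool_pos: [0.569, -0.119, 0.2983]
tool_rot: [-3.14, -0.0, 1.449]
contact_force: [-0.5, -0.5, -1.9]
opening: 0.0097
grip_force: 40.0
time: 9.53
tool_pos: [0.5691, -0.119, 0.2955]
tool_rot: [-3.142, 0.0, 1.449]
contact_force: [0.9, 0.1, -0.9]
opening: 0.0096
grip_force: 40.0
```

```bash
python3 -m crank '[[-1,0,0,0.7,0],[-1,0,0,1.4,0],[-1,0,0,1.4,0],[-1,0,0,1.4,0]]';python3 -m crank '[[-1,0,0,0.7,0],[-1,0,0,1,0],[-1,0,0,1,0],[-1,0,0,1,0]]'
```

```text
time: 9.87
tool_pos: [0.5692, -0.119, 0.2948]
tool_rot: [3.141, 0.0, 1.449]
contact_force: [-1.2, 0.7, 5.1]
opening: 0.0095
grip_force: 40.0
time: 10.2
tool_pos: [0.5692, -0.1191, 0.2944]
tool_rot: [3.14, 0.001, 1.449]
contact_force: [-2.2, 0.1, 8.8]
opening: 0.0094
grip_force: 40.0
```

```bash
python3 -m crank '[[-1,0,0,-1.2,0],[-1,0,-0.9,-1.2,0],[-1,0,-0.9,-0.8,0],[-1,0,-0.9,-0.8,0]]';python3 -m crank '[[-1,-0.5,0,0,0],[-1,-0.5,0,0.3,0],[-1,-0.5,0,0.3,0]]';python3 -m crank '[[-1,-0.5,0,0,0],[-1,-0.5,0,0,0],[-1,-0.5,0,0,0]]'
```

```text
time: 10.53
tool_pos: [0.5686, -0.119, 0.2947]
tool_rot: [3.139, 0.0, 1.449]
contact_force: [0.2, 0.2, 6.4]
opening: 0.0098
grip_force: 40.0
time: 10.78
tool_pos: [0.5686, -0.1193, 0.2945]
tool_rot: [3.139, -0.0, 1.449]
contact_force: [0.7, 1.4, 7.4]
opening: 0.0097
grip_force: 40.0
time: 11.03
tool_pos: [0.5685, -0.1196, 0.2945]
tool_rot: [3.139, -0.001, 1.449]
contact_force: [0.0, 1.7, 8.3]
opening: 0.0096
grip_force: 40.0
```

```bash
for i in 1 2; do python3 -m crank '[[-1,-0.3,0,-0.2,0],[-1,-0.6,0,-0.2,0],[-1,-0.6,0,-0.2,0]]';done; python3 -m crank '[[-1,-0.6,0,0,0],[-1,-0.6,0,0,0],[-1,-0.6,0,0,0]]'
```

```text
time: 11.28
tool_pos: [0.5685, -0.12, 0.2944]
tool_rot: [3.139, -0.001, 1.449]
contact_force: [0.2, 3.1, 6.0]
opening: 0.0097
grip_force: 40.0
time: 11.53
tool_pos: [0.5677, -0.1211, 0.2932]
tool_rot: [-3.14, 0.0, 1.449]
contact_force: [-0.4, -1.6, -0.9]
opening: 0.0096
grip_force: 40.0
time: 11.78
tool_pos: [0.5678, -0.1218, 0.2936]
tool_rot: [-3.141, -0.0, 1.449]
contact_force: [0.2, 0.2, -1.7]
opening: 0.0095
grip_force: 40.0
```

```bash
python3 -m crank '[[-1,0.2,0,0.7,0],[-1,0.2,0,1.5,0],[-1,0.2,0,1.5,0],[-1,0.2,0,1.5,0]]'; python3 -m crank '[[-1,0,0,0.7,0],[-1,0,0,1.5,0],[-1,0,0,1.5,0]]'
```

```text
time: 12.12
tool_pos: [0.5679, -0.1215, 0.2924]
tool_rot: [-3.141, 0.0, 1.449]
contact_force: [0.1, -0.6, -1.4]
opening: 0.0098
grip_force: 40.0
time: 12.37
tool_pos: [0.5679, -0.1215, 0.2908]
tool_rot: [-3.141, 0.0, 1.449]
contact_force: [-0.4, -0.3, -0.9]
opening: 0.0098
grip_force: 40.0
```

```bash
python3 -m crank '[[-1,0,0,1,0],[-1,0,0,2,0],[-1,0,0,3,0],[-1,0,0,4,0],[-1,0,0,4,0]]'; python3 -m crank '[[-1,0,0,1,0],[-1,0,0,2,0],[-1,0,0,3,0],[-1,0,0,4,0],[-1,0,0,4,0]]'
```

```text
time: 12.78
tool_pos: [0.5679, -0.1215, 0.2872]
tool_rot: [3.141, 0.0, 1.449]
contact_force: [-0.7, 0.1, 3.1]
opening: 0.0095
grip_force: 40.0
time: 13.2
tool_pos: [0.568, -0.1215, 0.2831]
tool_rot: [3.141, 0.0, 1.449]
contact_force: [-2.3, 0.5, 5.0]
opening: 0.0096
grip_force: 40.0
```

```bash
python3 -m crank '[[-1,0,0,1,0],[-1,0,0,2,0],[-1,0,0,3,0],[-1,0,0,4,0],[-1,0,0,4.4,0],[-1,0,0,4.4,0]]'; python3 -m crank '[[-1,0,0,0,0.1],[-1,0,0,0,0.2],[-1,0,0,0,0.2]]'
```

```text
time: 13.7
tool_pos: [0.568, -0.1215, 0.2791]
tool_rot: [3.141, 0.0, 1.449]
contact_force: [-2.6, -0.8, 8.1]
opening: 0.0098
grip_force: 40.0
time: 13.95
tool_pos: [0.5682, -0.1216, 0.2794]
tool_rot: [3.14, 0.0, 1.244]
contact_force: [-0.7, -0.4, 7.5]
opening: 0.0098
grip_force: 40.0
```

```bash
python3 -m crank '[[-1,0,0,0,0.12],[-1,0,0,0,0.24],[-1,0,0,0,0.36],[-1,0,0,0,0.48],[-1,0,0,0,0.6],[-1,0,0,0,0.72],[-1,0,0,0,0.84],[-1,0,0,0,0.96],[-1,0,0,0,1.08],[-1,0,0,0,1.2],[-1,0,0,0,1.32],[-1,0,0,0,1.371]]'; python3 -m crank '[[-1,0,0,0,0],[-1,0,0,-1,0],[-1,0,0,-2,0],[-1,0,0,-3,0],[-1,0,0,-4,0],[-1,0,0,-5,0],[-1,0,0,-6,0],[-1,0,0,-6,0]]'
python3 -c "
from h import *
go(.568,-.1215,.2791,-.122,False);print(telemetry.observe()['torque'])"
```

```text
time: 14.95
tool_pos: [0.5681, -0.1213, 0.2793]
tool_rot: [-3.141, -0.001, -0.128]
contact_force: [-1.5, 2.0, 8.0]
opening: 0.0095
grip_force: 40.0
time: 15.62
tool_pos: [0.5681, -0.1214, 0.2848]
tool_rot: [-3.141, -0.001, -0.122]
contact_force: [-0.1, 2.0, 4.8]
opening: 0.0097
grip_force: 40.0
shift mm [-0.1  0.2  5.7] roll -0.0 (or +-pi) now [ 0.5681 -0.1214  0.2848] [-3.141e+00 -1.000e-03 -1.220e-01] q6 1.35 F [-0.1  2.   4.8]
[ 0.43792066 -0.03153144 -0.0886908 ]
```

```bash
python3 -m crank '[[-1,0,0,-0.4,0],[-1,0,0,-0.8,0],[-1,0,0,-0.8,0]]';  python3 -m crank '[[-0.3,0,0,0,0],[-0.3,0,0,0,0],[-0.3,0,0,0,0],[-0.3,0,0,0,0],[-0.3,0,0,0,0],[-0.3,0,0,-20,0],[-0.3,0,0,-40,0],[-0.3,0,0,-80,0],[-0.3,-40,0,-100,0],[-0.3,-60,0,-100,0],[-0.3,-60,0,-100,0]]'
python3 - <<'E'
from h import *
im,W=cloud("wrist"); cv2.imwrite("pics/w6.png",im[...,::-1])
Z=W[...,2]; g=(abs(W[...,0]-.568)<.03)&(abs(W[...,1]+.121)<.03)&(Z>.12)&(Z<.145)
Q=W[g]; print(len(Q),Q.mean(0).round(4),np.percentile(Q[:,2],[5,50,95]).round(4),cv2.minAreaRect((Q[:,:2]*1000).astype(np.float32)))
print(telemetry.observe()['contact_force'])
E
```

```text
time: 15.87
tool_pos: [0.5681, -0.1214, 0.2854]
tool_rot: [-3.141, -0.0, -0.122]
contact_force: [1.6, 3.2, 4.6]
opening: 0.0095
grip_force: 40.0
time: 16.78
tool_pos: [0.5055, -0.1135, 0.387]
tool_rot: [3.141, -0.0, -0.122]
contact_force: [1.4, 0.1, -0.6]
opening: 0.0323
grip_force: 0.0
1225 [ 0.5716 -0.1219  0.1304] [0.1282 0.1306 0.1319] ((571.251220703125, -121.83704376220703), (10.56736946105957, 39.39701843261719), 82.83861541748047)
[0.8930466  0.08721909 0.33359505]
```

View pics/w6.png

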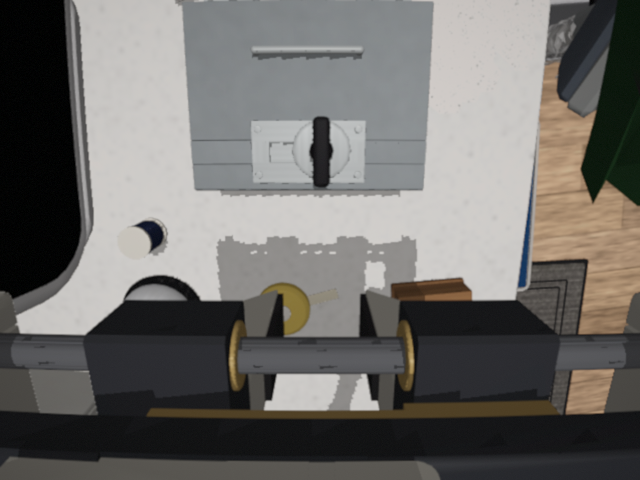

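The grip stands upright at (321,150), along the box's x. Its top is at about 131–132 mm, which fits the head seated in the groove. The gripper is clear, so I hand in.

```bash
python3 -c "
from cell import ticket
print(ticket.hand_in())"
```

```text
the job is handed in; nothing more can be done
None
```

I've handed the job in, but the hand-in returned no verdict: the lid is shut and the T-bolt stands quarter-turned with its foot about 62 mm up, which fits the groove, after 17 s with no force reading above about 10 N and the bystanders untouched.

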